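# Drive the lock pins of an indexing fixture

## Task

Turn the round indexing table counter-clockwise (seen from above) by its upright handle until it is up against its stop. Then take the mallet and drive both lock pins, the upright one and the leaning one, fully home, hitting each squarely along its own axis and only with the mallet's face. Finally stand the mallet back on its round steel block, upright on its head in the middle of the top as it stood, and let go of it, and leave the other things lying where they are.

Things in the scene. Friction and masses are not known exactly. Their poses are not given: they have to be found in the camera images.
- indexer: grey fixed foot of the fixture, 176 mm across, with a steel stop post (top 52 mm high) at its edge. Origin on the table's turning axis at bench height, z up; its -x axis is the side where the leaning pin stands once the table is at its stop. The table is a steel disc, 188 mm across, top face 50 mm above the bench; a lug on its rim meets the stop post (both within 120 mm of the axis)
- table (a joint): angle of the table about the vertical axis, rad; grows counter-clockwise seen from above; starts at 0 to 0.5, the stop is at 1.571. It turns with light friction and stays where it is left
- handle_top (a point): centre of the top of the upright round steel handle post on the table: 23 mm thick, 60 mm tall above the table face (top 110 mm above the bench), 74 mm from the turning axis; moves with the table. In the indexer's frame at the stop it is at [0, -74, 110] mm
- upright_head: round steel head, 28 mm across and 8 mm thick, of the upright lock pin; origin at the centre of its top (struck) face, z along the pin, out of the table. With the table at the stop it is at [22, 0, 95] mm in the indexer's frame and ends at 70 mm height
- upright_pin (a joint): how far the upright pin is driven, m: 0 standing proud, 0.025 home (the head sits on its boss, which is 12 mm tall and 34 mm across). About 7 N of friction; it stays where it is left
- raked_head: round steel head, 28 mm across and 8 mm thick, of the leaning lock pin; origin at the centre of its top (struck) face, z along the pin, out of the table: it leans 35 degrees from vertical, radially outward. With the table at the stop it is at [-87, 0, 101] mm in the indexer's frame, and at [-73, 0, 80] mm when home
- raked_pin (a joint): how far the leaning pin is driven along its own axis, m: 0 standing proud, 0.025 home (the head sits on its boss, 34 mm across). About 7 N of friction; it stays where it is left
- mallet: mallet, 0.42 kg: round head 52 mm across and 64 mm tall with grey faces at both ends, which stands on one face; wooden handle 24 mm wide and 28 mm high. Origin at the centre of the lower face, z along the head's axis (upper face at z = 64 mm). The handle's axis is at z = 32 mm and runs along -x, from the head (x = -26 mm) to its end at x = -126 mm
- bench_block: fixed round steel bench block, 90 mm across and 70 mm tall, on whose flat top the mallet stands; origin at the centre of its underside, z up. Mind the solid surroundings: a brown hose in front of it arches 170 mm above the bench between the block and the fixture, the black tub behind is 145 mm tall, the grey cabinet behind the fixture 180 mm, and the welder stands at the right
- tungsten_tube: bystander: tube with a red cap lying on the bench, 160 mm long, 19 mm thick; origin at its middle, length along y
- paste_tin: bystander: round white tin with a red lid, 65 mm across, 37 mm tall; origin at the centre of its underside
- spanner: bystander: spanner lying flat on the bench, 184 mm long, 27 mm wide, 8 mm thick; origin near its middle, length along y
Things that resemble listed ones, but are neither listed nor needed, are in the scene too. There is more than one size of the bench_block; the job needs the larger.

How it is judged:
By the outcome, as a careful person would: the job done as asked, in the order asked, and still so for the second after the job is handed in, with the robot touching nothing.
It also fails if it takes over 67 s, if anything falls off the work surface, if the arm or the gripper's body presses on something with over 40 N, if the wrist force passes 120 N, or if a joint passes its speed limit or range.

## Robot

A 6-joint arm with a two-finger parallel gripper is mounted at the origin on a cart in front of the work surface, level with it; the furniture and walls round the work are solid. World frame = base frame: x ahead of the robot, y to its left, z up, the work surface at z = 0. Lengths are in m, angles in rad, forces in N, time in s.
With the tool pointing down it reaches from about 0.3 to 0.775 m from the base axis. Payload 14.6 kg.
Tool frame: the origin (TCP) lies on the centre line of the jaws, within the pads' length; the fingertips stand 19 mm ahead of it and the grasp point (between the pads) is the TCP; y points along the fingers, x is the direction in which the jaws open and shut, and the axes are right-handed (so a half turn about y gives the same grasp; the last joint's range is limited). The gripper opens to 94 mm and grips with 3 to 60 N. Pads are 16 mm wide; open, the fingers measure 119 mm over their backs; the gripper's body (75 mm by 177 mm) begins 78 mm behind the grasp point.
Start: joints at [1.058, 0.3, 1.521, -0, 1.321, -0.067], TCP at [0.237, 0.496, 0.224] pointing down, gripper open.
Joint ranges: [-3.03, 3.03], [-0.79, 2.21], [0.23, 2.52], [-1.04, 4.18], [0, 3.07], [-2.55, 2.55]. Speed limits (rad/s): [2.22, 2.22, 2.57, 3.14, 3.14, 3.14].

## Interface

Orientations are given as [roll, pitch, yaw] about the fixed x, y, z axes, in that order (R = Rz(yaw) Ry(pitch) Rx(roll)).
In Python, from station import get_obs, cams, workorder gives the robot as it stands.
- The arm moves only by the shell command python3 -m handwheel 'ROWS' [FORCE]. ROWS is JSON, a list of rows, each an object of numbers: "fingers": the opening, from -1 (shut) to 1 (fully open); "x", "y", "z": the shift along the tool's x, y, z in m; "spin": the turn about the tool's y in degrees. In form: [{"fingers": .., "x": .., "y": .., "z": .., "spin": ..}, ...]. A call has exactly 10 rows; each row is the pose to reach, as a shift and turn from the pose commanded when the call began, along the tool's axes at that moment; what a row does not reach only later rows make up. A row lasts 1/10 s, in which the tool goes at most 50 mm and 8.59 degrees, less where a joint would pass 70% of its speed; a pose out of reach is approached as far as the arm can. A call with a gripper value outside its range is refused whole. The fingers move at their own pace and stop on an object; FORCE is the grip in N (left out, the last holds). Time passes only in rows, so rows that repeat a pose let the fingers close, or fill a call up. It gives the time, the measured TCP pose, the force and the opening at its end, in the units of the state.
- get_obs(): the state, without advancing time (a new reading comes with each control period).
- cams.camera(name): name is "side" or "top" or "wrist"; returns (picture, depth): 400x640x3 uint8, red, green, blue; 400x640 float32, m along the optical axis (not along the pixel's ray), 0 where there is no reading.
- cams.get_calibration(name): a dict with "fx", "fy", "cx", "cy" (pixels), "dist" ([k1, k2, p1, p2, k3] as OpenCV has them; the pictures are not rectified), "view" (4x4, takes a point from world to camera coordinates). Camera axes: x right, y down, z forward; pixel columns grow to the right and rows downward; lengths in m; the calibration is good to about 2 mm. A picture is of the moment at which its call begins: read the wrist's pose just before it. get_calibration takes no time and is no camera call; for the wrist camera it gives the pose at the moment of the call.
- workorder.hand_in(): hands the job in, once; it reports no verdict.
The state is a dict: "time_s": time; "qpos": joint angles; "joint_vel": joint speeds; "tau": joint torques, N m; "ee_pos": TCP position; "eef_rot": TCP orientation; "force": force on the tool from outside, world axes, zero at the start; "moment": the same for the moment, N m; "grip_width": finger opening in m.
Only numpy, scipy, OpenCV 4.12 (cv2) and the standard library are available. Lean on these libraries where they do the work, as an engineer would, in place of code of your own. Each camera call takes 0.05 s, during which the arm holds its last target. There are 200 camera calls.

## Working session

There is one attempt and no reset: what is moved stays moved. The work goes in short steps, Python scripts to look and compute and a shell command to move; the robot and the scene stay as the last step left them, time stands still between calls to the robot, and variables do not carry over. Pictures are saved under pics/ and viewed, about 8 in all and at most 12, crops included, and the job is handed in when it is done.

```bash
ls; mkdir -p pics
cat > h.py <<'E'
import numpy as np, cv2
from station import get_obs, cams, workorder
from scipy.spatial.transform import Rotation as R
def snap(n,f=None):
    cal=cams.get_calibration(n); p,d=cams.camera(n)
    if f: cv2.imwrite('pics/'+f,p[:,:,::-1]); np.savez('pics/'+f+'.npz',p=p,d=d,**{k:np.array(v) for k,v in cal.items()})
    return p,d,cal
def ray(cal,uv):
    K=np.array([[cal['fx'],0,cal['cx']],[0,cal['fy'],cal['cy']],[0,0,1.]],float)
    n=cv2.undistortPoints(np.array(uv,float).reshape(-1,1,2),K,np.array(cal['dist'],float))[:,0]
    V=np.array(cal['view']); Rt=V[:3,:3].T; o=-Rt@V[:3,3]
    return o,np.c_[n,np.ones(len(n))]@Rt.T
def onplane(cal,uv,z):
    o,d=ray(cal,uv); return o+d*((z-o[2])/d[:,2])[:,None]
def cloud(d,cal):
    v,u=np.mgrid[:400,:640]; o,r=ray(cal,np.c_[u.ravel(),v.ravel()])
    return (o+r*d.ravel()[:,None]).reshape(400,640,3)
E
python3 - <<'E'
from h import *
o=get_obs(); print(o)
for n in('side','top'): snap(n,n+'0.png'); c=cams.get_calibration(n); V=np.array(c['view']); print(n,-V[:3,:3].T@V[:3,3],V[2,:3])
a=[cv2.imread('pics/%s0.png'%n) for n in('top','side')]
cv2.imwrite('pics/both.png',cv2.resize(np.vstack(a),None,fx=.75,fy=.75,interpolation=cv2.INTER_AREA))
E
```

```text
pics
{'time_s': 0.0, 'qpos': array([ 1.05840292e+00,  3.00474044e-01,  1.52151244e+00,  3.78453609e-05,
        1.32069572e+00, -6.65939117e-02]), 'joint_vel': array([ 0.00074599, -0.00079459,  0.00091249, -0.00036333,  0.00062536,
       -0.00071696]), 'tau': array([-6.82672344e-04, -5.31815636e+01, -3.52731371e+01,  7.06981332e-02,
        2.45117967e-02, -6.34470712e-05]), 'ee_pos': array([0.23703581, 0.49606547, 0.22391374]), 'eef_rot': array([-1.57068725e+00,  1.08469544e-03,  1.12498750e+00]), 'force': array([ 1.19239109, -0.52486713, -0.51693501]), 'moment': array([ 0.00376535, -0.00079297, -0.00049121]), 'grip_width': 0.09445696577869846}
side [-0.26527964 -0.3507674   1.04051129] [ 0.66514449  0.22375792 -0.71240101]
top [ 0.24837645 -0.02684486  1.78410429] [ 0.22648032 -0.00529758 -0.97400134]
```

View pics/both.png

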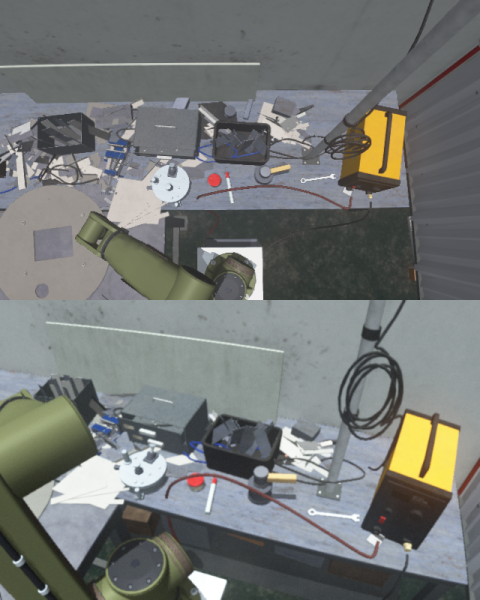

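Run:
```python
import cv2,numpy as np
t=cv2.imread('pics/top0.png')[185:300,185:465]; s=cv2.imread('pics/side0.png')[150:310,120:500]
t=cv2.resize(t,(780,320),interpolation=cv2.INTER_CUBIC); s=cv2.resize(s[:, 20:],(780,int(160*780/360)),interpolation=cv2.INTER_CUBIC)[:280]
s=cv2.resize(cv2.imread('pics/side0.png')[180:300,140:480],(780,275),interpolation=cv2.INTER_CUBIC)
cv2.imwrite('pics/crop1.png',np.vstack([t,s]))
```

```text
(no output)
```

View pics/crop1.png

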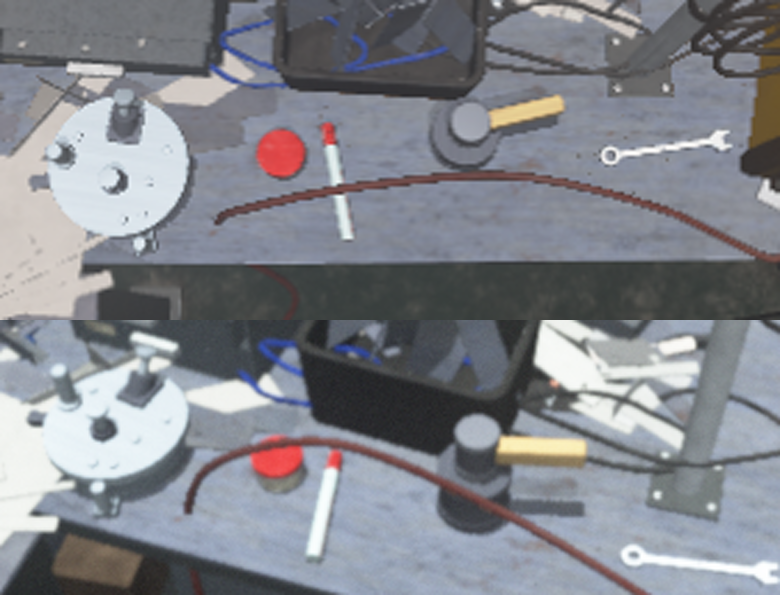

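Crop shows (top image px): disc centre ≈(227,245), handle post (207,240), raked pin (230,221), stop post (237,272), mallet head (354,229) on the round block, handle to (386,223). Look-alikes for the handle post: upright pin (225,249), raked pin (230,221), stop post (237,272). For the block: a small dark bar or block right of the block in the side view (≈(380,262)). I choose the block under the mallet.

Run:
```python
from h import *
def ld(n):
    z=np.load('pics/%s0.png.npz'%n); return z['p'],z['d'],{k:z[k] for k in z.files}
p,d,c=ld('top'); C=cloud(d,c)
print('f',c['fx'])
for nm,(u,v),z in [('disc',(227,245),.05),('post',(207,240),.11),('upr',(225,249),.095),('raked',(230,221),.1),('stop',(237,272),.052),('mal',(354,229),.134),('mh',(386,223),.116)]:
    print(nm,onplane(c,[(u,v)],z)[0].round(3),C[v,u].round(3))
# disc: points with z 44..56mm near
def fit(m,nm):
    q=C[m]; (x,y),r=cv2.minEnclosingCircle(q[:,:2].astype(np.float32)); print(nm,len(q),np.array([x,y,r]).round(4),q.mean(0).round(4))
d0=onplane(c,[(227,245)],.05)[0]; near=np.hypot(C[...,0]-d0[0],C[...,1]-d0[1])
fit((abs(C[...,2]-.05)<.006)&(near<.1),'disc')
m0=onplane(c,[(354,229)],.134)[0]; nm=np.hypot(C[...,0]-m0[0],C[...,1]-m0[1])
fit((abs(C[...,2]-.134)<.006)&(nm<.04),'malhead'); fit((abs(C[...,2]-.07)<.006)&(nm<.07),'block')
w=(p[...,0]>170)&(p[...,2]<140)&(abs(C[...,2]-.116)<.012)&(nm<.16); fit(w,'wood')
q=C[w]; print('handle dir',np.degrees(np.arctan2(*(q.mean(0)-m0)[[1,0]])))
h=(p[...,0].astype(int)-p[...,2]>25)&(p[...,0]<140)&(C[...,2]>.02)&(C[...,2]<.19)&(C[...,0]>.3); q=C[h]; q=q[np.argsort(-q[:,1])]
print('hose'); print(q[::max(1,len(q)//22)].round(3))
# heights grid
for x in np.arange(.3,.8,.04):
    print('%.2f'%x,[int(1000*np.percentile(s,95)) if len(s:=C[(abs(C[...,0]-x)<.02)&(abs(C[...,1]-y)<.02)][:,2]) else -1 for y in np.arange(.36,-.41,-.04)])
```

```text
f 469.8522684623328
disc [0.454 0.291 0.05 ] [0.454 0.291 0.05 ]
post [0.465 0.353 0.11 ] [0.466 0.355 0.102]
upr [0.434 0.29  0.095] [0.435 0.29  0.092]
raked [0.536 0.274 0.1  ] [0.534 0.272 0.11 ]
stop [0.355 0.251 0.052] [0.355 0.252 0.045]
mal [ 0.499 -0.173  0.134] [ 0.499 -0.173  0.135]
mh [ 0.523 -0.291  0.116] [ 0.523 -0.291  0.111]
disc 1428 [0.4539 0.2921 0.0987] [0.4515 0.2889 0.0503]
malhead 130 [ 0.5017 -0.1727  0.0252] [ 0.501  -0.1725  0.134 ]
block 216 [ 0.5055 -0.1622  0.054 ] [ 0.4925 -0.1634  0.0699]
wood 40 [ 0.5187 -0.2446  0.0479] [ 0.518  -0.2424  0.115 ]
handle dir -74.59359197821674
hose
[[ 0.394  0.119  0.097]
 [ 0.459  0.047  0.036]
 [ 0.412 -0.01   0.167]
 [ 0.422 -0.086  0.16 ]
 [ 0.437 -0.166  0.119]
 [ 0.433 -0.245  0.081]
 [ 0.425 -0.327  0.046]
 [ 0.385 -0.473  0.021]
 [ 0.486 -0.557  0.045]
 [ 0.49  -0.56   0.097]
 [ 0.5   -0.563  0.172]
 [ 0.509 -0.567  0.164]
 [ 0.534 -0.569  0.079]
 [ 0.552 -0.572  0.123]
 [ 0.556 -0.576  0.158]
 [ 0.592 -0.581  0.091]
 [ 0.63  -0.586  0.108]
 [ 0.657 -0.594  0.104]
 [ 0.691 -0.601  0.137]
 [ 0.71  -0.607  0.064]
[... 588 characters left out ...]
6, 7, 9, 470]
0.54 [51, 57, 107, 56, 19, 18, 15, 13, 143, 143, 144, 144, 146, 148, 143, 119, 121, 6, 528, 602]
0.58 [165, 164, 166, 158, 165, 157, 73, 147, 146, 145, 145, 138, 91, 106, 147, 63, 72, 74, 75, 1308]
0.62 [175, 175, 177, 177, 176, 176, 73, 146, 57, 136, 200, 204, 196, 158, 148, 71, 6, 7, 13, 1284]
0.66 [177, 178, 177, 177, 178, 177, 62, 147, 196, 194, 199, 189, 201, 204, 146, 54, 54, 54, 88, 91]
0.70 [179, 201, 196, 179, 178, 176, 12, 147, 173, 140, 182, 107, 199, 193, 146, 56, 69, 41, 33, 90]
0.74 [177, 177, 177, 177, 176, 175, 31, 145, 145, 146, 148, 144, 145, 145, 145, 58, 72, 67, 53, 60]
0.78 [176, 177, 178, 176, 177, 176, 35, 47, 49, 10, 13, 7, 5, 58, 59, 52, 62, 62, 48, 56]
```

```bash
cat >> h.py <<'E'
def rows(P,yawdeg,z=None):
    "shift in tool axes to world point P, and spin to yaw"
    o=get_obs(); rot=R.from_euler('xyz',o['eef_rot']); dl=rot.inv().apply(np.array(P)-o['ee_pos'])
    X=rot.apply([1,0,0]); y0=np.degrees(np.arctan2(X[1],X[0]))
    print('t',o['time_s'].round(2) if hasattr(o['time_s'],'round') else o['time_s'],'pos',o['ee_pos'].round(4),'yaw',y0.round(2),'-> x,y,z',dl.round(4),'spin',round((y0-yawdeg+180)%360-180,2),'F',o['force'].round(1),'w',round(o['grip_width'],4))
E
python3 -c "
from h import *
rows([.46,.355,.26],-10)"
```

```text
t 0.1 pos [0.2371 0.496  0.224 ] yaw 64.45 -> x,y,z [-0.0312 -0.036  -0.262 ] spin 74.45 F [-0.2  0.2  0.3] w 0.0937
```

```bash
python3 -m handwheel '[{"fingers":0.0,"x":-0.003,"y":-0.02,"z":-0.03,"spin":8.5},{"fingers":0.0,"x":-0.007,"y":-0.036,"z":-0.07,"spin":17},{"fingers":0.0,"x":-0.012,"y":-0.036,"z":-0.11,"spin":25.5},{"fingers":0.0,"x":-0.018,"y":-0.036,"z":-0.15,"spin":34},{"fingers":0.0,"x":-0.022,"y":-0.036,"z":-0.19,"spin":42.5},{"fingers":0.0,"x":-0.026,"y":-0.036,"z":-0.22,"spin":51},{"fingers":0.0,"x":-0.03,"y":-0.036,"z":-0.245,"spin":59.5},{"fingers":0.0,"x":-0.031,"y":-0.036,"z":-0.258,"spin":68},{"fingers":0.0,"x":-0.031,"y":-0.036,"z":-0.262,"spin":74},{"fingers":0.0,"x":-0.031,"y":-0.036,"z":-0.262,"spin":74}]' 20
python3 - <<'E'
from h import *
p,d,c=snap('wrist','w1.png'); V=np.array(c['view']); print(c['fx'],(-V[:3,:3].T@V[:3,3]).round(3),V[2,:3].round(3))
rows([.46,.355,.26],-10)
E
```

```text
time_s: 1.1
ee_pos: [0.4606, 0.3548, 0.26]
eef_rot: [-1.571, 0.001, -0.169]
force: [1.0, -0.2, -0.5]
grip_width: 0.0468
337.4984155839509 [0.471 0.433 0.419] [-0.046 -0.263 -0.964]
t 1.15 pos [0.4602 0.3552 0.2601] yaw -9.43 -> x,y,z [-0.0001  0.0001 -0.0002] spin 0.57 F [-0.4  0.5 -0.2] w 0.0469
```

View pics/w1.png

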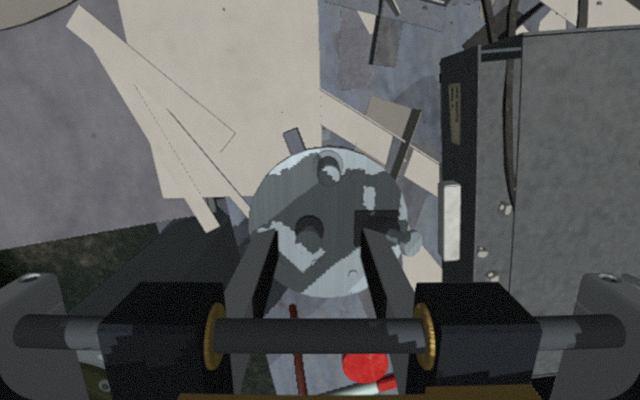

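Wrist view: post (328,166), raked head (411,243), upright pin (311,233), lug (292,140), disc in the middle (≈(330,222)).

Run:
```python
from h import *
z=np.load('pics/w1.png.npz'); p,d,c=z['p'],z['d'],{k:z[k] for k in z.files}; C=cloud(d,c)
def pts(m,nm):
    q=C[m]; (x,y),r=cv2.minEnclosingCircle(q[:,:2].astype(np.float32)); print(nm,len(q),np.array([x,y,r]).round(4),q.mean(0).round(4))
v,u=np.mgrid[:400,:640]
near=lambda a,b,r:np.hypot(u-a,v-b)<r
pts(near(328,166,18)&(abs(C[...,2]-.11)<.005),'post')
pts(near(311,233,20)&(abs(C[...,2]-.095)<.005),'upr')
pts(near(411,243,18)&(C[...,2]>.085)&(C[...,2]<.125),'raked')
m=(abs(C[...,2]-.05)<.004)&near(330,222,95); pts(m,'disc')
q=C[m][:,:2].astype(np.float32); print('hull ellipse',cv2.fitEllipse(cv2.convexHull(q)))
pts(near(292,140,14)&(C[...,2]>.03)&(C[...,2]<.06),'lug')
for n,uv,h in[('post',(330,160),.11),('upr',(311,226),.095),('raked',(411,243),.1)]: print(n,onplane(c,[uv],h)[0].round(4),C[uv[1],uv[0]].round(4))
```

```text
post 364 [0.4698 0.366  0.0111] [0.4697 0.3676 0.1089]
upr 489 [0.4365 0.2967 0.0139] [0.437  0.298  0.0941]
raked 558 [0.5398 0.2796 0.0146] [0.5386 0.2817 0.0995]
disc 13603 [0.4553 0.3032 0.1035] [0.4534 0.305  0.0494]
hull ellipse ((0.4562133252620697, 0.299599289894104), (0.18114499747753143, 0.20529159903526306), 15.231106758117676)
lug 402 [0.4365 0.3985 0.0146] [0.4373 0.3984 0.0477]
post [0.4726 0.3809 0.11  ] [0.4727 0.3766 0.0844]
upr [0.4426 0.3145 0.095 ] [0.4397 0.3024 0.0616]
raked [0.5409 0.2807 0.1   ] [0.5403 0.2821 0.1029]
```

```bash
python3 -c "
from h import *
rows([.4698,.366,.105],-9.4)
for t in list(np.arange(8,81,8)): print(t,(-74*np.sin(np.radians(t))).round(1),(-74*(1-np.cos(np.radians(t)))).round(1))"
```

```text
t 1.15 pos [0.4602 0.3552 0.2601] yaw -9.43 -> x,y,z [0.0078 0.1551 0.0123] spin -0.03 F [-0.4  0.5 -0.2] w 0.0469
8 -10.3 -0.7
16 -20.4 -2.9
24 -30.1 -6.4
32 -39.2 -11.2
40 -47.6 -17.3
48 -55.0 -24.5
56 -61.3 -32.6
64 -66.5 -41.6
72 -70.4 -51.1
80 -72.9 -61.2
```

```bash
python3 -m handwheel '[{"fingers":0.0,"x":0.008,"y":0.03,"z":0.012,"spin":0},{"fingers":0.0,"x":0.008,"y":0.07,"z":0.012,"spin":0},{"fingers":0.0,"x":0.008,"y":0.11,"z":0.012,"spin":0},{"fingers":0.0,"x":0.008,"y":0.14,"z":0.012,"spin":0},{"fingers":0.0,"x":0.008,"y":0.155,"z":0.012,"spin":0},{"fingers":0.0,"x":0.008,"y":0.155,"z":0.012,"spin":0},{"fingers":-0.3,"x":0.008,"y":0.155,"z":0.012,"spin":0},{"fingers":-0.3,"x":0.008,"y":0.155,"z":0.012,"spin":0},{"fingers":-0.3,"x":0.008,"y":0.155,"z":0.012,"spin":0},{"fingers":-0.3,"x":0.008,"y":0.155,"z":0.012,"spin":0}]' 20
python3 -m handwheel '[{"fingers":-0.3,"x":-0.0103,"y":0,"z":-0.0007,"spin":-8},{"fingers":-0.3,"x":-0.0204,"y":0,"z":-0.0029,"spin":-16},{"fingers":-0.3,"x":-0.0301,"y":0,"z":-0.0064,"spin":-24},{"fingers":-0.3,"x":-0.0392,"y":0,"z":-0.0112,"spin":-32},{"fingers":-0.3,"x":-0.0476,"y":0,"z":-0.0173,"spin":-40},{"fingers":-0.3,"x":-0.055,"y":0,"z":-0.0245,"spin":-48},{"fingers":-0.3,"x":-0.0613,"y":0,"z":-0.0326,"spin":-56},{"fingers":-0.3,"x":-0.0665,"y":0,"z":-0.0416,"spin":-64},{"fingers":-0.3,"x":-0.0704,"y":0,"z":-0.0511,"spin":-72},{"fingers":-0.3,"x":-0.0729,"y":0,"z":-0.0612,"spin":-80}]' 20
python3 -c "
from h import *
rows([.4698,.366,.105],80)"
```

```text
time_s: 2.15
ee_pos: [0.4703, 0.366, 0.1063]
eef_rot: [-1.57, -0.001, -0.166]
force: [-0.2, -1.4, 0.6]
grip_width: 0.0329
time_s: 3.15
ee_pos: [0.3883, 0.3178, 0.1061]
eef_rot: [-1.572, -0.002, 1.236]
force: [4.9, 2.9, -0.7]
grip_width: 0.033
t 3.15 pos [0.3883 0.3178 0.1061] yaw 70.8 -> x,y,z [ 0.0723  0.0014 -0.0611] spin -9.2 F [ 4.9  2.9 -0.7] w 0.033
```

```bash
python3 -m handwheel '[{"fingers":-0.3,"x":-0.002,"y":0,"z":0,"spin":-2},{"fingers":-0.3,"x":-0.004,"y":0,"z":0,"spin":-3},{"fingers":-0.3,"x":-0.006,"y":0,"z":0,"spin":-5},{"fingers":-0.3,"x":-0.008,"y":0,"z":-0.0005,"spin":-6},{"fingers":-0.3,"x":-0.01,"y":0,"z":-0.0007,"spin":-8},{"fingers":-0.3,"x":-0.012,"y":0,"z":-0.001,"spin":-9},{"fingers":-0.3,"x":-0.013,"y":0,"z":-0.001,"spin":-10},{"fingers":-0.3,"x":-0.014,"y":0,"z":-0.0013,"spin":-11},{"fingers":-0.3,"x":-0.015,"y":0,"z":-0.0015,"spin":-12},{"fingers":-0.3,"x":-0.016,"y":0,"z":-0.0017,"spin":-12}]'
python3 -c "
from h import *
rows([.4698,.366,.105],80)
p,d,c=snap('wrist','w2.png'); C=cloud(d,c); m=(abs(C[...,2]-.11)<.006)&(np.hypot(C[...,0]-.457,C[...,1]-.293)<.095); n,l,s,q=cv2.connectedComponentsWithStats(m.astype('uint8'))
for i in range(1,n):
  if s[i,4]>30: print(s[i],C[l==i].mean(0))
"
```

```text
time_s: 4.15
ee_pos: [0.3847, 0.3028, 0.1057]
eef_rot: [-1.572, -0.003, 1.44]
force: [3.6, 17.7, -3.8]
grip_width: 0.0327
t 4.15 pos [0.3847 0.3028 0.1057] yaw 82.5 -> x,y,z [ 0.0737  0.001  -0.0762] spin 2.5 F [ 3.6 17.7 -3.8] w 0.0327
[261 240  28  39 312] [0.37272486 0.28462914 0.11021033]
[ 309  240   69   44 1637] [0.38273321 0.31256058 0.10896333]
```

```bash
python3 -m handwheel '[{"fingers":-0.3,"x":-0.001,"y":0,"z":0,"spin":0},{"fingers":-0.3,"x":-0.002,"y":0,"z":0,"spin":0},{"fingers":-0.3,"x":-0.003,"y":0,"z":0,"spin":0},{"fingers":-0.3,"x":-0.003,"y":0,"z":0,"spin":0},{"fingers":-0.3,"x":-0.003,"y":0,"z":0,"spin":0},{"fingers":-0.3,"x":-0.003,"y":0,"z":0,"spin":0},{"fingers":-0.3,"x":-0.003,"y":0,"z":0,"spin":0},{"fingers":-0.3,"x":-0.003,"y":0,"z":0,"spin":0},{"fingers":-0.3,"x":-0.003,"y":0,"z":0,"spin":0},{"fingers":-0.3,"x":-0.003,"y":0,"z":0,"spin":0}]'
python3 -c "
from h import *
rows([.3847,.3028,.105],80)"
```

```text
time_s: 5.2
ee_pos: [0.3846, 0.3024, 0.1057]
eef_rot: [-1.573, -0.008, 1.44]
force: [6.1, 37.5, -14.2]
grip_width: 0.0333
t 5.2 pos [0.3846 0.3024 0.1057] yaw 82.49 -> x,y,z [ 0.0004  0.0007 -0.0001] spin 2.49 F [  6.1  37.5 -14.2] w 0.0333
```

```bash
python3 -m handwheel '[{"fingers":-0.3,"x":0.004,"y":0,"z":0,"spin":0},{"fingers":0.0,"x":0.007,"y":0,"z":0,"spin":0},{"fingers":0.2,"x":0.007,"y":-0.01,"z":0,"spin":0},{"fingers":0.3,"x":0.007,"y":-0.04,"z":0,"spin":0},{"fingers":0.3,"x":0.006,"y":-0.08,"z":0,"spin":0},{"fingers":0.7,"x":0.006,"y":-0.12,"z":0,"spin":0},{"fingers":0.7,"x":0.006,"y":-0.15,"z":0.01,"spin":0},{"fingers":0.7,"x":0.006,"y":-0.17,"z":0.02,"spin":0},{"fingers":0.7,"x":0.006,"y":-0.17,"z":0.025,"spin":0},{"fingers":0.7,"x":0.006,"y":-0.17,"z":0.025,"spin":0}]'
python3 - <<'E'
from h import *
p,d,c=snap('wrist','w3.png'); C=cloud(d,c)
rr=np.hypot(C[...,0]-.457,C[...,1]-.293)
m=(C[...,2]>.088)&(C[...,2]<.125)&(rr<.12)
n,l,s,q=cv2.connectedComponentsWithStats(m.astype('uint8'))
for i in range(1,n):
  if s[i,4]>60:
    k=C[l==i]; k2=k[k[:,2]>np.percentile(k[:,2],90)-.004]; (x,y),r=cv2.minEnclosingCircle(k2[:,:2].astype(np.float32)); print(s[i],k.mean(0).round(4),k[:,2].max().round(4),'top circle',np.array([x,y,r]).round(4))
rows([.501,-.1725,.22],15)
E
```

```text
time_s: 6.2
ee_pos: [0.3594, 0.3078, 0.2752]
eef_rot: [-1.571, 0.0, 1.44]
force: [0.2, 0.5, -0.8]
grip_width: 0.0799
[313 196  22  25 447] [0.3827 0.31   0.1062] 0.1114 top circle [0.3853 0.3097 0.0107]
[285 255  25  25 480] [0.4515 0.2722 0.0939] 0.0971 top circle [0.4529 0.272  0.0141]
[377 266  23  24 348] [0.4743 0.371  0.1005] 0.1076 top circle [0.4751 0.3728 0.0124]
[308 355  68  15 271] [0.5708 0.2941 0.1085] 0.125 top circle [0.5633 0.3107 0.0345]
t 6.25 pos [0.3596 0.3077 0.2746] yaw 82.47 -> x,y,z [-0.4575  0.0549 -0.2032] spin 67.47 F [-0.5 -0.2 -1.2] w 0.0798
```

View pics/w3.png

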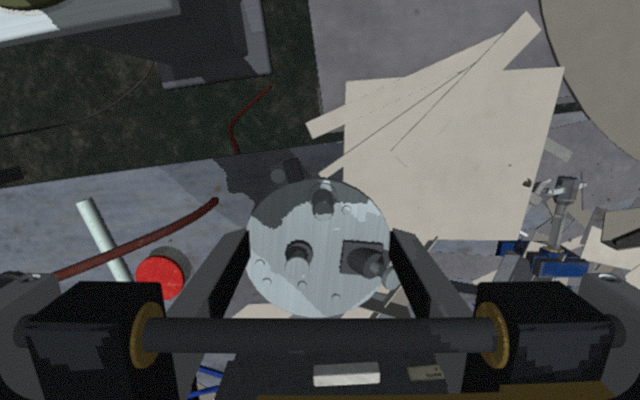

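```bash
python3 -c "
from h import *
rows([.515,-.22,.275],15)"
python3 -m handwheel '[{"fingers":0.7,"x":-0.03,"y":0,"z":-0.01,"spin":5},{"fingers":0.7,"x":-0.08,"y":0,"z":-0.03,"spin":13},{"fingers":0.7,"x":-0.13,"y":0,"z":-0.05,"spin":21},{"fingers":0.7,"x":-0.18,"y":0,"z":-0.075,"spin":29},{"fingers":0.7,"x":-0.23,"y":0,"z":-0.1,"spin":37},{"fingers":0.7,"x":-0.28,"y":0,"z":-0.13,"spin":45},{"fingers":0.7,"x":-0.33,"y":0,"z":-0.16,"spin":53},{"fingers":0.7,"x":-0.38,"y":0,"z":-0.18,"spin":61},{"fingers":0.7,"x":-0.425,"y":0,"z":-0.2,"spin":67},{"fingers":0.7,"x":-0.46,"y":0,"z":-0.21,"spin":67}]'
python3 -c "
from h import *
rows([.515,-.22,.275],15)"
```

```text
t 6.25 pos [0.3596 0.3077 0.2746] yaw 82.47 -> x,y,z [-5.028e-01 -1.000e-04 -2.233e-01] spin 67.47 F [-0.5 -0.2 -1.2] w 0.0798
time_s: 7.25
ee_pos: [0.5021, -0.1535, 0.2738]
eef_rot: [-1.569, 0.002, 0.266]
force: [-0.6, 1.2, 0.3]
grip_width: 0.0798
t 7.25 pos [ 0.5021 -0.1535  0.2738] yaw 15.22 -> x,y,z [-0.005  -0.0012 -0.0676] spin 0.22 F [-0.6  1.2  0.3] w 0.0798
```

```bash
python3 -m handwheel '[{"fingers":0.7,"x":-0.001,"y":0,"z":-0.035,"spin":0},{"fingers":0.7,"x":-0.002,"y":0,"z":-0.065,"spin":0},{"fingers":0.7,"x":-0.003,"y":0,"z":-0.085,"spin":0},{"fingers":0.7,"x":-0.003,"y":0,"z":-0.085,"spin":0},{"fingers":0.7,"x":-0.003,"y":0,"z":-0.085,"spin":0},{"fingers":0.7,"x":-0.003,"y":0,"z":-0.085,"spin":0},{"fingers":0.7,"x":-0.003,"y":0,"z":-0.085,"spin":0},{"fingers":0.7,"x":-0.003,"y":0,"z":-0.085,"spin":0},{"fingers":0.7,"x":-0.003,"y":0,"z":-0.085,"spin":0},{"fingers":0.7,"x":-0.003,"y":0,"z":-0.085,"spin":0}]'
python3 - <<'E'
from h import *
p,d,c=snap('wrist','w4.png'); C=cloud(d,c)
def fit(m,nm):
    n,l,s,q=cv2.connectedComponentsWithStats(m.astype('uint8'))
    for i in range(1,n):
        if s[i,4]>150:
            k=C[l==i]; (x,y),r=cv2.minEnclosingCircle(k[:,:2].astype(np.float32)); print(nm,s[i],k.mean(0).round(4),np.array([x,y,r]).round(4))
near=np.hypot(C[...,0]-.5,C[...,1]+.17)
fit((abs(C[...,2]-.134)<.006)&(near<.05),'head')
fit((abs(C[...,2]-.07)<.006)&(near<.08),'block')
w=(p[...,0].astype(int)-p[...,2]>45)&(p[...,0]>110)&(abs(C[...,2]-.116)<.012)&(near<.15); fit(w,'wood')
k=C[w][:,:2].astype(np.float32)
if len(k)>20: print(cv2.minAreaRect(k))
t=(C[...,2]>.12)&(C[...,2]<.165)&(C[...,0]>.52)&(C[...,1]<.0); q=C[t]
for y in np.arange(-.25,0,.025):
    s=q[abs(q[:,1]-y)<.012]; print(round(y,3),len(s), s[:,0].min().round(4) if len(s) else '')
rows([.501,-.1725,.1],15)
E
```

```text
time_s: 8.25
ee_pos: [0.5219, -0.2335, 0.2756]
eef_rot: [-1.571, -0.0, 0.27]
force: [-0.1, -0.3, -0.2]
grip_width: 0.0799
head [ 289   89   58   60 2703] [ 0.501  -0.1701  0.1331] [ 0.5013 -0.1705  0.0259]
block [ 273   71   84   84 2735] [ 0.493  -0.1616  0.0692] [ 0.4981 -0.1698  0.045 ]
wood [302 150  21  92 658] [ 0.5159 -0.2589  0.1147] [ 0.5173 -0.2453  0.0472]
((0.49252915382385254, -0.20869147777557373), (0.05653924122452736, 0.1803576946258545), 36.055145263671875)
-0.25 0 
-0.225 0 
-0.2 1504 0.5577
-0.175 2314 0.52
-0.15 2892 0.5202
-0.125 1659 0.5439
-0.1 1737 0.5461
-0.075 2397 0.5474
-0.05 1469 0.5498
-0.025 750 0.6365
t 8.3 pos [ 0.5219 -0.2336  0.2755] yaw 15.47 -> x,y,z [-0.0038  0.1755  0.0644] spin 0.47 F [-0.2 -0.6  0. ] w 0.0799
```

View pics/w4.png

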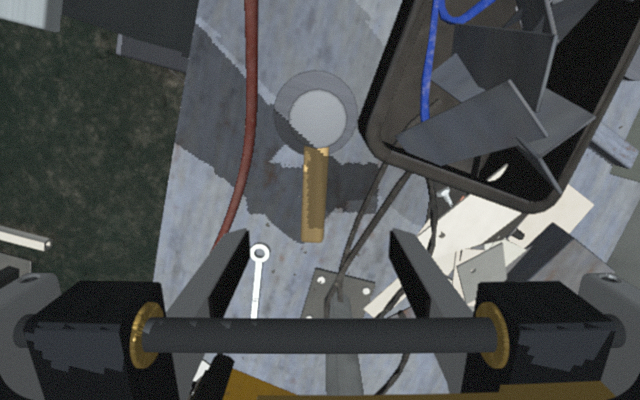

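Head top (317,119) and block (315,112), handle dropping to (313,240). The tub's rim lies close on the right, so I grip the head with the jaws turned to yaw 48° to clear both tub and handle.

Run:
```python
from h import *
rows([.5013,-.1705,.098],48)
print(get_obs()['qpos'].round(2))
z=np.load('pics/top0.png.npz'); C=cloud(z['d'],{k:z[k] for k in z.files})
z=np.load('pics/w3.png.npz'); D=cloud(z['d'],{k:z[k] for k in z.files})
for n,A in(('top',C),('w3',D)):
  for y in np.arange(.16,.44,.03):
    s=A[(abs(A[...,1]-y)<.012)&(A[...,2]>.165)&(A[...,2]<.195)&(A[...,0]>.5)&(A[...,0]<.8)]
    f=A[(abs(A[...,1]-y)<.012)&(A[...,2]>.09)&(A[...,2]<.16)&(A[...,0]>.5)&(A[...,0]<.62)]
    if len(s): print(n,round(y,2),len(s),np.percentile(s[:,0],2).round(4),np.median(s[:,2]).round(4),'front',np.median(f[:,0]).round(4) if len(f) else '')
```

```text
t 8.3 pos [ 0.5219 -0.2336  0.2755] yaw 15.47 -> x,y,z [-0.003   0.1775  0.0663] spin -32.53 F [-0.2 -0.6  0. ] w 0.0799
[-0.48  0.32  1.38 -0.    1.44 -0.75]
top 0.16 314 0.6022 0.1713 front 0.5955
top 0.19 352 0.6016 0.1717 front 0.595
top 0.22 336 0.6043 0.1713 front 0.5955
top 0.25 332 0.6063 0.171 front 0.5955
top 0.28 331 0.6082 0.1722 front 0.5725
top 0.31 326 0.6098 0.1713 front 0.5798
top 0.34 318 0.6137 0.1715 front 0.5826
top 0.37 322 0.6136 0.1714 front 0.6041
top 0.4 310 0.6169 0.1716 front 0.604
top 0.43 313 0.6184 0.1711 front 0.6043
```

```bash
python3 -m handwheel '[{"fingers":0.4,"x":-0.001,"y":0,"z":0.03,"spin":-8},{"fingers":0.4,"x":-0.003,"y":0,"z":0.06,"spin":-16},{"fingers":0.4,"x":-0.003,"y":0.03,"z":0.066,"spin":-24},{"fingers":0.4,"x":-0.003,"y":0.065,"z":0.066,"spin":-32.5},{"fingers":0.4,"x":-0.003,"y":0.1,"z":0.066,"spin":-32.5},{"fingers":0.4,"x":-0.003,"y":0.135,"z":0.066,"spin":-32.5},{"fingers":0.4,"x":-0.003,"y":0.16,"z":0.066,"spin":-32.5},{"fingers":0.4,"x":-0.003,"y":0.175,"z":0.066,"spin":-32.5},{"fingers":0.4,"x":-0.003,"y":0.1775,"z":0.066,"spin":-32.5},{"fingers":0.4,"x":-0.003,"y":0.1775,"z":0.066,"spin":-32.5}]'
python3 -c "
from h import *
rows([.5013,-.1705,.098],48)"
```

```text
time_s: 9.3
ee_pos: [0.5015, -0.1709, 0.0982]
eef_rot: [-1.571, -0.0, 0.837]
force: [-0.1, 1.6, 0.4]
grip_width: 0.0657
t 9.3 pos [ 0.5015 -0.1709  0.0982] yaw 47.96 -> x,y,z [0.0002 0.0002 0.0004] spin -0.04 F [-0.1  1.6  0.4] w 0.0657
```

Close at 55 N and lift.

```bash
python3 -m handwheel '[{"fingers":-0.4,"x":0,"y":0,"z":0,"spin":0},{"fingers":-0.4,"x":0,"y":0,"z":0,"spin":0},{"fingers":-0.4,"x":0,"y":0,"z":0,"spin":0},{"fingers":-0.4,"x":0,"y":0,"z":0,"spin":0},{"fingers":-0.4,"x":0,"y":-0.01,"z":0,"spin":0},{"fingers":-0.4,"x":0,"y":-0.03,"z":0,"spin":0},{"fingers":-0.4,"x":0,"y":-0.06,"z":0,"spin":0},{"fingers":-0.4,"x":0,"y":-0.1,"z":0,"spin":0},{"fingers":-0.4,"x":0,"y":-0.14,"z":0,"spin":0},{"fingers":-0.4,"x":0,"y":-0.17,"z":0,"spin":0}]' 55
python3 -c "
from h import *
rows([.4529,.272,.26],-12)"
```

```text
time_s: 10.3
ee_pos: [0.5012, -0.1708, 0.2708]
eef_rot: [-1.572, -0.0, 0.837]
force: [0.4, -0.4, -4.1]
grip_width: 0.0519
t 10.3 pos [ 0.5012 -0.1708  0.2708] yaw 47.96 -> x,y,z [0.2965 0.0105 0.3324] spin 59.96 F [ 0.4 -0.4 -4.1] w 0.0519
```

```bash
python3 -m handwheel '[{"fingers":-0.4,"x":0.015,"y":0,"z":0.017,"spin":0},{"fingers":-0.4,"x":0.045,"y":0,"z":0.05,"spin":0},{"fingers":-0.4,"x":0.078,"y":0.003,"z":0.087,"spin":0},{"fingers":-0.4,"x":0.111,"y":0.006,"z":0.124,"spin":0},{"fingers":-0.4,"x":0.144,"y":0.01,"z":0.161,"spin":0},{"fingers":-0.4,"x":0.177,"y":0.01,"z":0.198,"spin":0},{"fingers":-0.4,"x":0.21,"y":0.01,"z":0.235,"spin":0},{"fingers":-0.4,"x":0.243,"y":0.01,"z":0.272,"spin":0},{"fingers":-0.4,"x":0.274,"y":0.01,"z":0.307,"spin":0},{"fingers":-0.4,"x":0.2965,"y":0.01,"z":0.3324,"spin":0}]'
python3 - <<'E'
from h import *
rows([.4529,.272,.123],48)
p,d,c=snap('wrist','w5.png'); C=cloud(d,c)
snap('side','s5.png')
cv2.imwrite('pics/c5.png',np.vstack([p[:,:,::-1],cv2.resize(cv2.imread('pics/s5.png')[130:330,100:500],(640,320))[:200]]))
E
```

```text
time_s: 11.3
ee_pos: [0.4519, 0.2743, 0.2582]
eef_rot: [-1.57, 0.0, 0.838]
force: [1.1, -0.2, -5.2]
grip_width: 0.0517
t 11.3 pos [0.4519 0.2743 0.2582] yaw 48.04 -> x,y,z [-0.001   0.1352 -0.0023] spin 0.04 F [ 1.1 -0.2 -5.2] w 0.0517
```

View pics/c5.png

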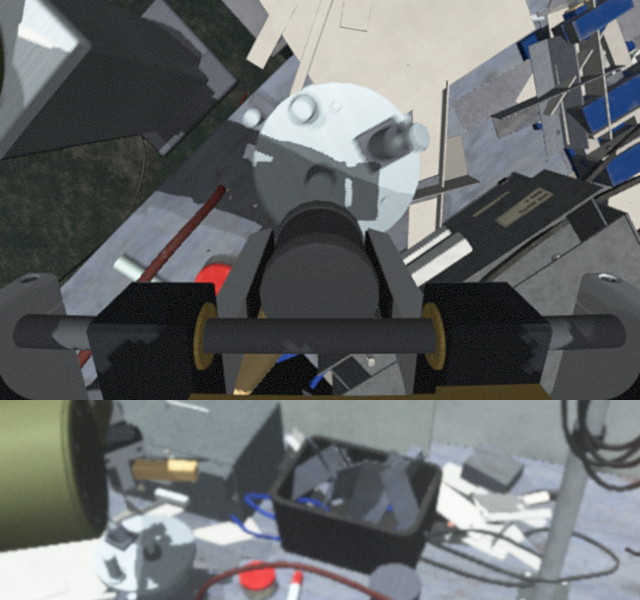

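```bash
python3 -m handwheel '[{"fingers":-0.4,"x":-0.001,"y":0.03,"z":-0.002,"spin":0},{"fingers":-0.4,"x":-0.001,"y":0.07,"z":-0.002,"spin":0},{"fingers":-0.4,"x":-0.001,"y":0.1,"z":-0.002,"spin":0},{"fingers":-0.4,"x":-0.001,"y":0.12,"z":-0.002,"spin":0},{"fingers":-0.4,"x":-0.001,"y":0.13,"z":-0.002,"spin":0},{"fingers":-0.4,"x":-0.001,"y":0.142,"z":-0.002,"spin":0},{"fingers":-0.4,"x":-0.001,"y":0.154,"z":-0.002,"spin":0},{"fingers":-0.4,"x":-0.001,"y":0.16,"z":-0.002,"spin":0},{"fingers":-0.4,"x":-0.001,"y":0.163,"z":-0.002,"spin":0},{"fingers":-0.4,"x":-0.001,"y":0.163,"z":-0.002,"spin":0}]'
python3 - <<'E'
from h import *
rows([.4529,.272,.098],48)
E
```

```text
time_s: 12.4
ee_pos: [0.4546, 0.2697, 0.0985]
eef_rot: [-1.572, -0.002, 0.837]
force: [-15.2, -12.4, 40.0]
grip_width: 0.0516
t 12.4 pos [0.4546 0.2697 0.0985] yaw 47.96 -> x,y,z [0.0005 0.0005 0.0028] spin -0.04 F [-15.2 -12.4  40. ] w 0.0516
```

```bash
python3 -m handwheel '[{"fingers":-0.4,"x":0,"y":-0.01,"z":0,"spin":0},{"fingers":-0.4,"x":0,"y":-0.04,"z":0,"spin":0},{"fingers":-0.4,"x":0,"y":-0.08,"z":-0.01,"spin":0},{"fingers":-0.4,"x":0,"y":-0.12,"z":-0.03,"spin":0},{"fingers":-0.4,"x":0,"y":-0.155,"z":-0.05,"spin":0},{"fingers":-0.4,"x":0,"y":-0.17,"z":-0.07,"spin":0},{"fingers":-0.4,"x":0,"y":-0.17,"z":-0.08,"spin":0},{"fingers":-0.4,"x":0,"y":-0.17,"z":-0.08,"spin":0},{"fingers":-0.4,"x":0,"y":-0.17,"z":-0.08,"spin":0},{"fingers":-0.4,"x":0,"y":-0.17,"z":-0.08,"spin":0}]'
python3 - <<'E'
from h import *
p,d,c=snap('wrist','w6.png'); C=cloud(d,c)
def reg(P,r,z0,z1,nm):
    m=(np.hypot(C[...,0]-P[0],C[...,1]-P[1])<r)&(C[...,2]>z0)&(C[...,2]<z1); k=C[m]
    if len(k): print(nm,len(k),k.mean(0).round(4),np.percentile(k[:,2],[50,95]).round(4))
reg((.4529,.272),.013,.055,.11,'upr'); reg((.3853,.3097),.012,.1,.12,'post')
reg((.476,.379),.02,.085,.125,'raked')
# mallet top face plane
o=get_obs()['ee_pos']; m=(np.hypot(C[...,0]-o[0],C[...,1]-o[1])<.024)&(abs(C[...,2]-o[2]-.036)<.012); k=C[m]
n=np.linalg.svd(k-k.mean(0))[2][2] if len(k)>50 else 0; print('top face',len(k),k.mean(0)-o,n)
rows([.495,-.08,.265],86)
E
```

```text
time_s: 13.4
ee_pos: [0.5126, 0.2168, 0.2637]
eef_rot: [-1.57, 0.002, 0.838]
force: [-0.5, -0.1, -4.6]
grip_width: 0.0513
upr 524 [0.4529 0.2721 0.0692] [0.0692 0.0704]
post 599 [0.3869 0.3086 0.1083] [0.109  0.1104]
raked 793 [0.4758 0.3725 0.0998] [0.1011 0.1064]
top face 6618 [-0.00467135  0.00420943  0.03399056] [ 0.00627939 -0.00117523  0.99997959]
t 13.45 pos [0.5127 0.2168 0.2641] yaw 48.01 -> x,y,z [-0.2324 -0.0008 -0.1855] spin -37.99 F [-0.7 -0.7 -5. ] w 0.0516
```

```bash
python3 -m handwheel '[{"fingers":-0.4,"x":-0.02,"y":0,"z":-0.016,"spin":-3},{"fingers":-0.4,"x":-0.055,"y":0,"z":-0.044,"spin":-8},{"fingers":-0.4,"x":-0.092,"y":0,"z":-0.073,"spin":-15},{"fingers":-0.4,"x":-0.13,"y":0,"z":-0.104,"spin":-23},{"fingers":-0.4,"x":-0.168,"y":0,"z":-0.134,"spin":-30},{"fingers":-0.4,"x":-0.2,"y":0.005,"z":-0.16,"spin":-36},{"fingers":-0.4,"x":-0.225,"y":0.03,"z":-0.18,"spin":-38},{"fingers":-0.4,"x":-0.2324,"y":0.06,"z":-0.1855,"spin":-38},{"fingers":-0.4,"x":-0.2324,"y":0.08,"z":-0.1855,"spin":-38},{"fingers":-0.4,"x":-0.2324,"y":0.085,"z":-0.1855,"spin":-38}]' 55
python3 - <<'E'
from h import *
rows([.495,-.08,.155],86)
p,d,c=snap('wrist','w7.png'); C=cloud(d,c)
for y in np.arange(-.16,.06,.02):
  s=C[(abs(C[...,1]-y)<.01)&(C[...,2]>.135)&(C[...,2]<.155)&(C[...,0]>.52)&(C[...,0]<.6)]
  if len(s)>20: print(round(y,2),len(s),np.percentile(s[:,0],[1,50]).round(4),np.percentile(s[:,2],[50,95]).round(4))
E
```

```text
time_s: 14.45
ee_pos: [0.4943, -0.0802, 0.1776]
eef_rot: [-1.567, -0.001, 1.5]
force: [-0.1, -0.3, -4.4]
grip_width: 0.0514
t 14.45 pos [ 0.4943 -0.0802  0.1776] yaw 85.95 -> x,y,z [ 0.0003  0.0226 -0.0008] spin -0.05 F [-0.1 -0.3 -4.4] w 0.0514
-0.04 58 [0.5504 0.5525] [0.1413 0.143 ]
```

View pics/w7.png

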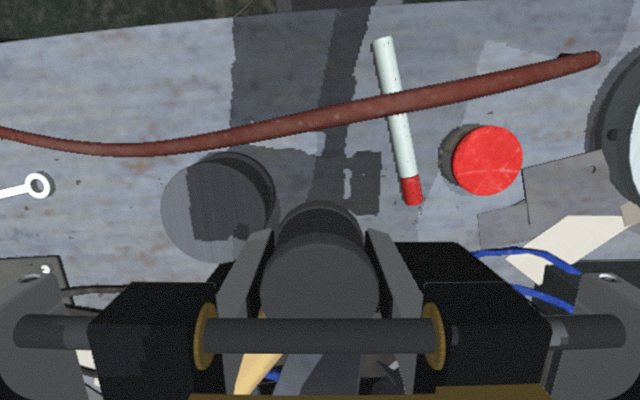

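```bash
python3 -m handwheel '[{"fingers":-0.4,"x":0,"y":0.0,"z":0,"spin":0},{"fingers":-0.4,"x":0,"y":0.012,"z":0,"spin":0},{"fingers":-0.4,"x":0,"y":0.022,"z":0,"spin":0},{"fingers":-0.4,"x":0,"y":0.028,"z":0,"spin":0},{"fingers":-0.4,"x":0,"y":0.034,"z":0,"spin":0},{"fingers":-0.4,"x":0,"y":0.04,"z":0,"spin":0},{"fingers":-0.4,"x":0,"y":0.045,"z":0,"spin":0},{"fingers":-0.4,"x":0,"y":0.05,"z":0,"spin":0},{"fingers":-0.4,"x":0,"y":0.054,"z":0,"spin":0},{"fingers":-0.4,"x":0,"y":0.057,"z":0,"spin":0}]' 12
cat >> h.py <<'E'
def face(f=None):
    "tilt of the mallet's upper face in hand: plane of dark points above the TCP"
    o=get_obs(); p,d,c=snap('wrist',f); C=cloud(d,c); rot=R.from_euler('xyz',o['eef_rot'])
    T=(C-o['ee_pos'])@rot.as_matrix()
    m=(abs(T[...,0])<.02)&(T[...,1]<0)&(T[...,1]>-.06)&(abs(T[...,2])<.06)&(d>0)
    k=T[m]; best=None; rng=np.random.default_rng(0)
    rem=k
    for j in range(2):
        best=None
        for i in range(300):
            a=rem[rng.choice(len(rem),3,False)]; n=np.cross(a[1]-a[0],a[2]-a[0]); L=np.linalg.norm(n)
            if L<1e-5: continue
            n/=L; inl=abs((rem-a[0])@n)<.0015
            if best is None or inl.sum()>best.sum(): best=inl
        q=rem[best]; n=np.linalg.svd(q-q.mean(0),full_matrices=False)[2][2]; n*=-np.sign(n[1])
        print('plane',len(q),'centre',q.mean(0).round(4),'n',n.round(3),'tilt(z/y) deg',np.degrees(np.arctan2(n[2],-n[1])).round(1)); rem=rem[~best]
        if len(rem)<100: break
E
python3 - <<'E'
from h import *
rows([.495,-.08,.121],86)
face('w8.png')
E
```

```text
time_s: 15.5
ee_pos: [0.4956, -0.0808, 0.1227]
eef_rot: [-1.571, 0.0, 1.5]
force: [-0.5, -0.7, -1.7]
grip_width: 0.0518
t 15.5 pos [ 0.4956 -0.0808  0.1227] yaw 85.95 -> x,y,z [0.0007 0.0017 0.0007] spin -0.05 F [-0.5 -0.7 -1.7] w 0.0518
plane 9607 centre [ 0.0005 -0.0309  0.0159] n [ 0.002 -0.862  0.508] tilt(z/y) deg 30.5
plane 1652 centre [ 0.0005 -0.0138 -0.0533] n [ 0.    -0.137  0.991] tilt(z/y) deg 82.1
```

View pics/w8.png

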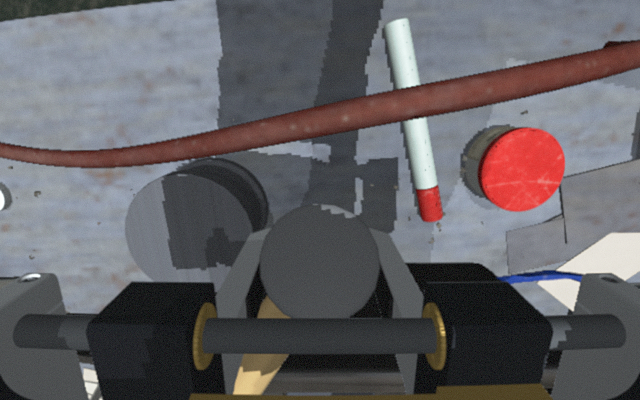

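```bash
python3 -m handwheel '[{"fingers":-0.4,"x":0,"y":0.002,"z":0,"spin":0},{"fingers":-0.4,"x":0,"y":0.004,"z":0,"spin":0},{"fingers":-0.4,"x":0,"y":0.005,"z":0,"spin":0},{"fingers":-0.4,"x":0,"y":0.005,"z":0,"spin":0},{"fingers":-0.4,"x":0,"y":0.005,"z":0,"spin":0},{"fingers":-0.4,"x":0,"y":0.005,"z":0,"spin":0},{"fingers":-0.4,"x":0,"y":0.005,"z":0,"spin":0},{"fingers":-0.4,"x":0,"y":0.005,"z":0,"spin":0},{"fingers":-0.4,"x":0,"y":0.005,"z":0,"spin":0},{"fingers":-0.4,"x":0,"y":0.005,"z":0,"spin":0}]' 12
python3 - <<'E'
from h import *
rows([.495,-.08,.115],86)
face('w9.png')
E
```

```text
time_s: 16.55
ee_pos: [0.4954, -0.0806, 0.1179]
eef_rot: [-1.571, -0.0, 1.5]
force: [-0.2, -0.2, -2.1]
grip_width: 0.052
t 16.55 pos [ 0.4954 -0.0806  0.1179] yaw 85.96 -> x,y,z [0.0005 0.0029 0.0004] spin -0.04 F [-0.2 -0.2 -2.1] w 0.052
plane 9531 centre [ 0.0004 -0.03    0.0166] n [ 0.001 -0.821  0.57 ] tilt(z/y) deg 34.8
plane 2172 centre [ 0.0006 -0.0157 -0.0533] n [-0.001 -0.013  1.   ] tilt(z/y) deg 89.2
```

```bash
python3 -m handwheel '[{"fingers":-0.4,"x":0,"y":0,"z":0,"spin":0},{"fingers":-0.4,"x":0,"y":0,"z":0,"spin":0},{"fingers":-0.4,"x":0,"y":0,"z":0,"spin":0},{"fingers":-0.4,"x":0,"y":-0.02,"z":0,"spin":0},{"fingers":-0.4,"x":0,"y":-0.06,"z":0,"spin":0},{"fingers":-0.4,"x":0.0,"y":-0.105,"z":0,"spin":0},{"fingers":-0.4,"x":0.01,"y":-0.145,"z":0,"spin":5},{"fingers":-0.4,"x":0.05,"y":-0.16,"z":0,"spin":13},{"fingers":-0.4,"x":0.09,"y":-0.16,"z":0,"spin":21},{"fingers":-0.4,"x":0.13,"y":-0.16,"z":0,"spin":29}]' 58
python3 - <<'E'
from h import *
rows([.4853,.4227,.25],-12.2)
face()
E
```

```text
time_s: 17.6
ee_pos: [0.5046, 0.0505, 0.2784]
eef_rot: [-1.572, -0.001, 0.988]
force: [1.0, 0.6, -5.2]
grip_width: 0.0512
t 17.6 pos [0.5046 0.0505 0.2784] yaw 56.59 -> x,y,z [0.3001 0.0284 0.221 ] spin 68.79 F [ 1.   0.6 -5.2] w 0.0512
plane 9587 centre [ 0.     -0.0301  0.0169] n [ 0.005 -0.825  0.565] tilt(z/y) deg 34.4
plane 276 centre [-0.0171 -0.0317 -0.0181] n [ 0.024 -0.877  0.479] tilt(z/y) deg 28.6
```

```bash
python3 -m handwheel '[{"fingers":-0.4,"x":0.03,"y":0,"z":0.022,"spin":8},{"fingers":-0.4,"x":0.063,"y":0,"z":0.046,"spin":16},{"fingers":-0.4,"x":0.097,"y":0,"z":0.071,"spin":24},{"fingers":-0.4,"x":0.131,"y":0,"z":0.096,"spin":32},{"fingers":-0.4,"x":0.165,"y":0,"z":0.121,"spin":40},{"fingers":-0.4,"x":0.199,"y":0,"z":0.146,"spin":48},{"fingers":-0.4,"x":0.232,"y":0.005,"z":0.171,"spin":56},{"fingers":-0.4,"x":0.265,"y":0.01,"z":0.195,"spin":64},{"fingers":-0.4,"x":0.29,"y":0.02,"z":0.214,"spin":68.8},{"fingers":-0.4,"x":0.3,"y":0.028,"z":0.221,"spin":68.8}]'
python3 - <<'E'
from h import *
rows([.4853,.4227,.165],-12.2)
p,d,c=snap('wrist','w10.png'); C=cloud(d,c)
for P,r,z0,z1,nm in [((.3853,.3097),.02,.105,.115,'post'),((.4529,.272),.02,.066,.075,'upr'),((.476,.379),.03,.085,.13,'raked')]:
    m=(np.hypot(C[...,0]-P[0],C[...,1]-P[1])<r)&(C[...,2]>z0)&(C[...,2]<z1); k=C[m]
    if len(k)>20: print(nm,len(k),k.mean(0).round(4),cv2.minEnclosingCircle(k[:,:2].astype(np.float32)))
face()
E
```

```text
time_s: 18.65
ee_pos: [0.482, 0.4235, 0.2484]
eef_rot: [-1.571, 0.001, -0.206]
force: [-0.1, -0.3, -5.1]
grip_width: 0.0509
t 18.65 pos [0.482  0.4235 0.2484] yaw -11.83 -> x,y,z [ 0.0035  0.0834 -0.0001] spin 0.37 F [-0.1 -0.3 -5.1] w 0.0509
plane 9491 centre [-0.001  -0.0301  0.0152] n [ 0.001 -0.824  0.566] tilt(z/y) deg 34.5
plane 227 centre [ 0.0069 -0.0313  0.0103] n [-0.009 -0.829  0.559] tilt(z/y) deg 34.0
```

View pics/w10.png

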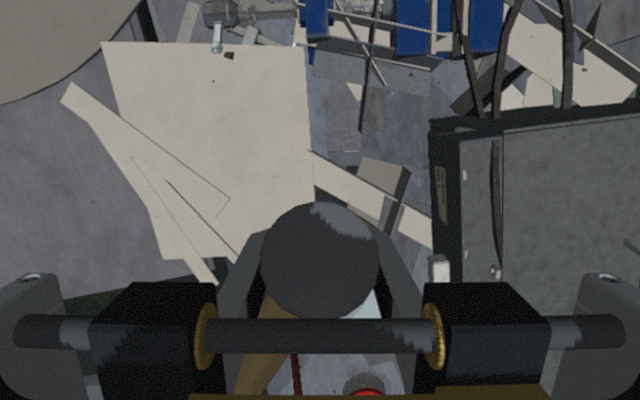

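```bash
python3 -m handwheel '[{"fingers":-0.4,"x":0.003,"y":0.03,"z":0,"spin":0.3},{"fingers":-0.4,"x":0.003,"y":0.065,"z":0,"spin":0.3},{"fingers":-0.4,"x":0.003,"y":0.083,"z":0,"spin":0.3},{"fingers":-0.4,"x":0.003,"y":0.096,"z":-0.0086,"spin":0.3},{"fingers":-0.4,"x":0.003,"y":0.108,"z":-0.0172,"spin":0.3},{"fingers":-0.4,"x":0.003,"y":0.119,"z":-0.0247,"spin":0.3},{"fingers":-0.4,"x":0.003,"y":0.1295,"z":-0.0322,"spin":0.3},{"fingers":-0.4,"x":0.003,"y":0.14,"z":-0.0396,"spin":0.3},{"fingers":-0.4,"x":0.003,"y":0.1465,"z":-0.0442,"spin":0.3},{"fingers":-0.4,"x":0.003,"y":0.1481,"z":-0.0453,"spin":0.3}]' 58
python3 - <<'E'
from h import *
rows([.4763,.3807,.1034],-12.2)
face()
E
```

```text
time_s: 19.75
ee_pos: [0.4784, 0.3782, 0.1059]
eef_rot: [-1.562, -0.005, -0.212]
force: [-3.2, 12.6, 32.6]
grip_width: 0.0515
t 19.75 pos [0.4784 0.3782 0.1059] yaw -12.14 -> x,y,z [-0.0026  0.0025  0.002 ] spin 0.06 F [-3.2 12.6 32.6] w 0.0515
plane 9502 centre [-0.0008 -0.0302  0.0153] n [ 0.005 -0.819  0.573] tilt(z/y) deg 35.0
plane 230 centre [ 0.0007 -0.0309  0.0111] n [ 0.009 -0.826  0.564] tilt(z/y) deg 34.3
```

```bash
python3 -m handwheel '[{"fingers":-0.4,"x":0,"y":-0.016,"z":0.0115,"spin":0},{"fingers":-0.4,"x":0,"y":-0.041,"z":0.0287,"spin":0},{"fingers":-0.4,"x":0,"y":-0.08,"z":0.03,"spin":0},{"fingers":-0.4,"x":0,"y":-0.12,"z":0.02,"spin":0},{"fingers":-0.4,"x":0,"y":-0.155,"z":-0.01,"spin":0},{"fingers":-0.4,"x":0,"y":-0.175,"z":-0.05,"spin":0},{"fingers":-0.4,"x":0,"y":-0.18,"z":-0.09,"spin":0},{"fingers":-0.4,"x":0,"y":-0.18,"z":-0.12,"spin":0},{"fingers":-0.4,"x":0,"y":-0.18,"z":-0.13,"spin":0},{"fingers":-0.4,"x":0,"y":-0.18,"z":-0.13,"spin":0}]'
python3 - <<'E'
from h import *
p,d,c=snap('wrist','w11.png'); C=cloud(d,c)
b=np.radians(77.8); u=np.array([np.cos(b),np.sin(b)])
rel=C[...,:2]-np.array([.4575,.294]); rad=rel@u; lat=rel@np.array([-u[1],u[0]])
m=(abs(lat)<.02)&(rad>.05)&(rad<.12)&(C[...,2]>.065)&(C[...,2]<.13); k=np.c_[rad[m],lat[m],C[m][:,2]]
a=np.array([.574,0,.819]); t=k@a; top=k[t>np.percentile(t,97)-.003]
print(len(k),len(top),top.mean(0).round(4),'axial',np.percentile(t,[50,90,97]).round(4),'expect home',(np.array([.073,0,.08])@a).round(4),'proud',(np.array([.087,0,.101])@a).round(4))
n=np.linalg.svd(top-top.mean(0),full_matrices=False)[2][2]; print(n.round(3))
m=(np.hypot(C[...,0]-.3853,C[...,1]-.3097)<.02)&(C[...,2]>.105)&(C[...,2]<.115); print('post',C[m].mean(0).round(4) if m.sum() else '')
face()
rows([.498,-.17,.27],48)
E
```

```text
time_s: 20.8
ee_pos: [0.4492, 0.2481, 0.2818]
eef_rot: [-1.571, -0.0, -0.213]
force: [0.2, 0.4, -4.4]
grip_width: 0.0512
875 473 [ 0.0702 -0.0017  0.0801] axial [0.1048 0.1065 0.1069] expect home 0.1074 proud 0.1327
[-0.56   0.006 -0.828]
post [0.3868 0.3104 0.1089]
plane 9495 centre [-0.0009 -0.0302  0.0152] n [ 0.001 -0.825  0.565] tilt(z/y) deg 34.4
plane 245 centre [ 0.003  -0.0317  0.0096] n [-0.001 -0.83   0.558] tilt(z/y) deg 33.9
t 20.9 pos [0.4494 0.2495 0.2816] yaw -12.14 -> x,y,z [ 0.1358  0.0115 -0.3999] spin -60.14 F [ 0.5  0.8 -4.4] w 0.051
```

View pics/w11.png

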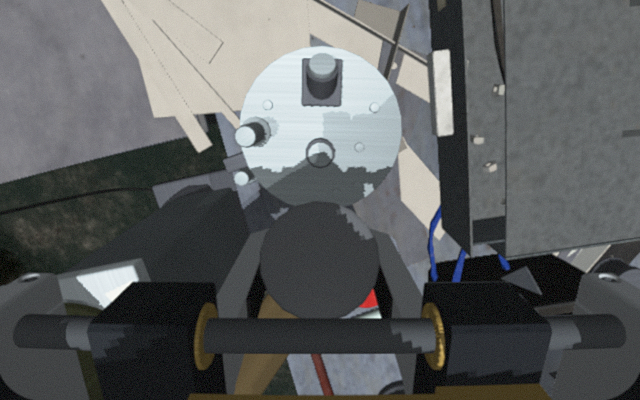

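Both pins home (upright 70 mm, raked axial 106.5–106.9 against 107.4 expected). I'll un-tilt the mallet by pushing the upper head against the cabinet's front; measure that face first.

Run:
```python
from h import *
for f in('w11','w10'):
    z=np.load('pics/%s.png.npz'%f); C=cloud(z['d'],{k:z[k] for k in z.files})
    for y in np.arange(.16,.42,.03):
        A=C[(abs(C[...,1]-y)<.012)&(C[...,0]>.54)&(C[...,0]<.75)&(z['d']>0)]
        t=A[(A[:,2]>.165)&(A[:,2]<.2)]; 
        print(f,round(y,2),'top z',np.median(t[:,2]).round(4) if len(t) else '','edge',np.percentile(t[:,0],1).round(4) if len(t) else '',[(h,len(s),np.median(s[:,0]).round(4),s[:,0].min().round(4)) for h in(.11,.13,.15,.165) if len(s:=A[abs(A[:,2]-h)<.006])>3])
rows([.53,.2,.28],-93.5)
```

```text
w11 0.16 top z 0.1699 edge 0.5982 [(0.11, 152, np.float64(0.6081), np.float64(0.5678)), (0.13, 176, np.float64(0.6), np.float64(0.5667)), (0.15, 281, np.float64(0.5979), np.float64(0.5675)), (0.165, 2265, np.float64(0.6664), np.float64(0.5678))]
w11 0.19 top z 0.1699 edge 0.5701 [(0.11, 88, np.float64(0.5696), np.float64(0.5687)), (0.13, 86, np.float64(0.5698), np.float64(0.5678)), (0.15, 126, np.float64(0.5693), np.float64(0.5679)), (0.165, 3404, np.float64(0.6562), np.float64(0.5685))]
w11 0.22 top z 0.1699 edge 0.572 [(0.11, 153, np.float64(0.5723), np.float64(0.5707)), (0.13, 111, np.float64(0.572), np.float64(0.571)), (0.15, 136, np.float64(0.5713), np.float64(0.5702)), (0.165, 3617, np.float64(0.6569), np.float64(0.5703))]
w11 0.25 top z 0.1699 edge 0.5742 [(0.11, 121, np.float64(0.574), np.float64(0.5727)), (0.13, 101, np.float64(0.5739), np.float64(0.5728)), (0.15, 153, np.float64(0.5735), np.float64(0.5719)), (0.165, 3679, np.float64(0.656), np.float64(0.5722))]
w11 0.28 top z 0.1699 edge 0.5765 [(0.11, 14, np.float64(0.5754), np.float64(0.5749)), (0.13, 117, np.float64(0.56
[... 1498 characters left out ...]
loat64(0.58), np.float64(0.579)), (0.165, 3312, np.float64(0.6642), np.float64(0.5794))]
w10 0.37 top z 0.1699 edge 0.5825 [(0.11, 188, np.float64(0.61), np.float64(0.5811)), (0.13, 109, np.float64(0.5822), np.float64(0.5809)), (0.15, 133, np.float64(0.5818), np.float64(0.5806)), (0.165, 3897, np.float64(0.6641), np.float64(0.5807))]
w10 0.4 top z 0.1699 edge 0.5843 [(0.11, 76, np.float64(0.5842), np.float64(0.5831)), (0.13, 158, np.float64(0.5823), np.float64(0.5814)), (0.15, 147, np.float64(0.5846), np.float64(0.5829)), (0.165, 4157, np.float64(0.6641), np.float64(0.5826))]
t 20.9 pos [0.4494 0.2495 0.2816] yaw -12.14 -> x,y,z [ 0.0892  0.0015 -0.0314] spin 81.36 F [ 0.5  0.8 -4.4] w 0.051
```

```bash
python3 -m handwheel '[{"fingers":-0.4,"x":0.005,"y":0,"z":-0.002,"spin":8.2},{"fingers":-0.4,"x":0.01,"y":0,"z":-0.004,"spin":16.4},{"fingers":-0.4,"x":0.015,"y":0.0,"z":-0.006,"spin":24.6},{"fingers":-0.4,"x":0.02,"y":0.01,"z":-0.008,"spin":32.8},{"fingers":-0.4,"x":0.026,"y":0.03,"z":-0.01,"spin":41},{"fingers":-0.4,"x":0.032,"y":0.05,"z":-0.012,"spin":49.2},{"fingers":-0.4,"x":0.038,"y":0.07,"z":-0.014,"spin":57.4},{"fingers":-0.4,"x":0.044,"y":0.09,"z":-0.017,"spin":65.6},{"fingers":-0.4,"x":0.05,"y":0.1,"z":-0.019,"spin":73.8},{"fingers":-0.4,"x":0.0508,"y":0.1016,"z":-0.019,"spin":81.8}]'
python3 - <<'E'
from h import *
rows([.546,.22,.145],-94)
face()
E
```

```text
time_s: 21.9
ee_pos: [0.4949, 0.2203, 0.1779]
eef_rot: [-1.574, -0.001, -1.645]
force: [-0.7, -0.4, -3.6]
grip_width: 0.0515
t 21.9 pos [0.4949 0.2203 0.1779] yaw -94.23 -> x,y,z [-0.0035  0.0327  0.0511] spin -0.23 F [-0.7 -0.4 -3.6] w 0.0515
plane 9598 centre [-0.0004 -0.0302  0.0118] n [ 0.001 -0.826  0.564] tilt(z/y) deg 34.3
plane 217 centre [-0.0117 -0.0313 -0.0163] n [-0.468 -0.772  0.43 ] tilt(z/y) deg 29.1
```

```bash
python3 -m handwheel '[{"fingers":-0.4,"x":0,"y":0.015,"z":0,"spin":0},{"fingers":-0.4,"x":0,"y":0.033,"z":0,"spin":0},{"fingers":-0.4,"x":0,"y":0.033,"z":0.005,"spin":0},{"fingers":-0.4,"x":0,"y":0.033,"z":0.013,"spin":0},{"fingers":-0.4,"x":0,"y":0.033,"z":0.021,"spin":0},{"fingers":-0.4,"x":0,"y":0.033,"z":0.029,"spin":0},{"fingers":-0.4,"x":0,"y":0.033,"z":0.036,"spin":0},{"fingers":-0.4,"x":0,"y":0.033,"z":0.042,"spin":0},{"fingers":-0.4,"x":0,"y":0.033,"z":0.047,"spin":0},{"fingers":-0.4,"x":0,"y":0.033,"z":0.0505,"spin":0}]' 12
python3 - <<'E'
from h import *
rows([.546,.22,.145],-94)
face()
E
```

```text
time_s: 22.95
ee_pos: [0.544, 0.2165, 0.1465]
eef_rot: [-1.576, -0.001, -1.639]
force: [-14.4, 2.3, -2.6]
grip_width: 0.0518
t 22.95 pos [0.544  0.2165 0.1465] yaw -93.92 -> x,y,z [-0.0036  0.0015  0.0018] spin 0.08 F [-14.4   2.3  -2.6] w 0.0518
plane 8757 centre [-0.0003 -0.0285  0.0071] n [ 0.    -0.855  0.519] tilt(z/y) deg 31.3
plane 1363 centre [-0.     -0.0133  0.029 ] n [ 0.001 -0.051  0.999] tilt(z/y) deg 87.1
```

```bash
python3 -m handwheel '[{"fingers":-0.4,"x":0,"y":0,"z":-0.002,"spin":0},{"fingers":-0.4,"x":0,"y":0,"z":-0.006,"spin":0},{"fingers":-0.4,"x":0,"y":-0.01,"z":-0.02,"spin":0},{"fingers":-0.4,"x":0,"y":-0.03,"z":-0.04,"spin":0},{"fingers":-0.4,"x":0,"y":-0.06,"z":-0.055,"spin":-5},{"fingers":-0.4,"x":0,"y":-0.09,"z":-0.06,"spin":-13},{"fingers":-0.4,"x":0.01,"y":-0.12,"z":-0.06,"spin":-21},{"fingers":-0.4,"x":0.03,"y":-0.125,"z":-0.06,"spin":-29},{"fingers":-0.4,"x":0.06,"y":-0.125,"z":-0.06,"spin":-37},{"fingers":-0.4,"x":0.09,"y":-0.125,"z":-0.06,"spin":-45}]' 25
python3 - <<'E'
from h import *
rows([.4755,-.1497,.27],48)
face('w12.png')
E
```

```text
time_s: 24.0
ee_pos: [0.479, 0.1298, 0.2727]
eef_rot: [-1.57, -0.001, -0.848]
force: [0.1, -1.1, -4.9]
grip_width: 0.0516
t 24.0 pos [0.479  0.1298 0.2727] yaw -48.57 -> x,y,z [ 0.2073  0.0027 -0.1876] spin -96.57 F [ 0.1 -1.1 -4.9] w 0.0516
plane 8474 centre [-0.0007 -0.0288  0.0082] n [ 0.002 -0.855  0.518] tilt(z/y) deg 31.2
plane 176 centre [-0.0144 -0.0311 -0.0254] n [ 0.591 -0.798 -0.117] tilt(z/y) deg -8.4
```

```bash
python3 -m handwheel '[{"fingers":-0.4,"x":0.015,"y":0,"z":-0.014,"spin":-8.4},{"fingers":-0.4,"x":0.035,"y":0,"z":-0.032,"spin":-16.8},{"fingers":-0.4,"x":0.06,"y":0,"z":-0.054,"spin":-25.2},{"fingers":-0.4,"x":0.085,"y":0,"z":-0.077,"spin":-33.6},{"fingers":-0.4,"x":0.11,"y":0,"z":-0.1,"spin":-42},{"fingers":-0.4,"x":0.135,"y":0,"z":-0.122,"spin":-50.4},{"fingers":-0.4,"x":0.16,"y":0,"z":-0.145,"spin":-58.8},{"fingers":-0.4,"x":0.183,"y":0,"z":-0.166,"spin":-67.2},{"fingers":-0.4,"x":0.2,"y":0,"z":-0.181,"spin":-75.6},{"fingers":-0.4,"x":0.2073,"y":0.003,"z":-0.1876,"spin":-84}]' 25
python3 - <<'E'
from h import *
rows([.4755,-.1497,.112],48)
z=np.load('pics/w12.png.npz');
E
```

```text
time_s: 25.05
ee_pos: [0.4737, -0.1508, 0.2697]
eef_rot: [-1.572, -0.0, 0.616]
force: [-0.3, 0.5, -4.9]
grip_width: 0.0518
t 25.05 pos [ 0.4737 -0.1508  0.2697] yaw 35.29 -> x,y,z [0.002  0.1577 0.    ] spin -12.71 F [-0.3  0.5 -4.9] w 0.0518
```

```bash
python3 -c "
from h import *
rows([.4829,-.1564,.112],48)"
python3 -m handwheel '[{"fingers":-0.4,"x":0.004,"y":0.02,"z":-0.004,"spin":-6},{"fingers":-0.4,"x":0.005,"y":0.05,"z":-0.008,"spin":-12.7},{"fingers":-0.4,"x":0.005,"y":0.08,"z":-0.01,"spin":-12.7},{"fingers":-0.4,"x":0.005,"y":0.11,"z":-0.01,"spin":-12.7},{"fingers":-0.4,"x":0.005,"y":0.135,"z":-0.01,"spin":-12.7},{"fingers":-0.4,"x":0.005,"y":0.148,"z":-0.01,"spin":-12.7},{"fingers":-0.4,"x":0.005,"y":0.154,"z":-0.01,"spin":-12.7},{"fingers":-0.4,"x":0.005,"y":0.157,"z":-0.01,"spin":-12.7},{"fingers":-0.4,"x":0.005,"y":0.16,"z":-0.01,"spin":-12.7},{"fingers":-0.4,"x":0.005,"y":0.162,"z":-0.01,"spin":-12.7}]' 25
python3 -c "
from h import *
rows([.4829,-.1564,.108],48); face()"
```

```text
t 25.05 pos [ 0.4737 -0.1508  0.2697] yaw 35.29 -> x,y,z [ 0.0042  0.1577 -0.0097] spin -12.71 F [-0.3  0.5 -4.9] w 0.0518
time_s: 26.05
ee_pos: [0.4841, -0.1543, 0.1079]
eef_rot: [-1.572, -0.0, 0.833]
force: [0.0, -0.0, -3.5]
grip_width: 0.0518
t 26.05 pos [ 0.4841 -0.1543  0.1079] yaw 47.75 -> x,y,z [-0.0023 -0.0001 -0.0005] spin -0.25 F [ 0.  -0.  -3.5] w 0.0518
plane 8585 centre [-0.0001 -0.0287  0.0117] n [ 0.001 -0.855  0.518] tilt(z/y) deg 31.2
plane 466 centre [-0.0155 -0.0214  0.0549] n [ 0.055 -0.796 -0.603] tilt(z/y) deg -37.2
```

```bash
python3 -m handwheel '[{"fingers":-0.4,"x":0,"y":0.002,"z":0,"spin":0},{"fingers":-0.4,"x":0,"y":0.003,"z":-0.003,"spin":0},{"fingers":-0.4,"x":0,"y":0.003,"z":-0.006,"spin":0},{"fingers":-0.4,"x":0,"y":0.003,"z":-0.009,"spin":0},{"fingers":-0.4,"x":0,"y":0.0035,"z":-0.012,"spin":0},{"fingers":-0.4,"x":0,"y":0.004,"z":-0.015,"spin":0},{"fingers":-0.4,"x":0,"y":0.005,"z":-0.018,"spin":0},{"fingers":-0.4,"x":0,"y":0.006,"z":-0.021,"spin":0},{"fingers":-0.4,"x":0,"y":0.006,"z":-0.022,"spin":0},{"fingers":-0.4,"x":0,"y":0.006,"z":-0.022,"spin":0}]' 8
python3 -c "
from h import *
rows([.4829,-.1564,.108],48); face('w13.png')"
```

```text
time_s: 27.1
ee_pos: [0.4999, -0.169, 0.1009]
eef_rot: [-1.57, 0.0, 0.833]
force: [0.9, 0.3, -0.6]
grip_width: 0.0521
t 27.1 pos [ 0.4999 -0.169   0.1009] yaw 47.75 -> x,y,z [-0.0022 -0.0071  0.0211] spin -0.25 F [ 0.9  0.3 -0.6] w 0.0521
plane 7579 centre [-0.0001 -0.0344  0.0109] n [ 0.    -0.988  0.153] tilt(z/y) deg 8.8
plane 507 centre [ 0.0005 -0.0179  0.0272] n [-0.033 -0.192 -0.981] tilt(z/y) deg -78.9
```

```bash
python3 -m handwheel '[{"fingers":0.1,"x":0,"y":0,"z":0,"spin":0},{"fingers":0.13,"x":0,"y":0,"z":0,"spin":0},{"fingers":0.15,"x":0,"y":0,"z":0,"spin":0},{"fingers":0.18,"x":0,"y":0,"z":0,"spin":0},{"fingers":0.2,"x":0,"y":0,"z":0,"spin":0},{"fingers":0.25,"x":0,"y":0,"z":0,"spin":0},{"fingers":0.3,"x":0,"y":0,"z":0,"spin":0},{"fingers":0.35,"x":0,"y":0,"z":0,"spin":0},{"fingers":0.35,"x":0,"y":0,"z":0,"spin":0},{"fingers":0.35,"x":0,"y":0,"z":0,"spin":0}]' 8
python3 -c "
from h import *
face('w14.png')"
python3 -m handwheel '[{"fingers":0.35,"x":0,"y":-0.01,"z":0,"spin":0},{"fingers":0.35,"x":0,"y":-0.04,"z":0,"spin":0},{"fingers":0.35,"x":0,"y":-0.08,"z":0,"spin":0},{"fingers":0.35,"x":0,"y":-0.12,"z":-0.01,"spin":0},{"fingers":0.35,"x":0,"y":-0.15,"z":-0.03,"spin":0},{"fingers":0.35,"x":0,"y":-0.165,"z":-0.055,"spin":0},{"fingers":0.35,"x":0,"y":-0.17,"z":-0.07,"spin":0},{"fingers":0.35,"x":0,"y":-0.17,"z":-0.075,"spin":0},{"fingers":0.35,"x":0,"y":-0.17,"z":-0.075,"spin":0},{"fingers":0.35,"x":0,"y":-0.17,"z":-0.075,"spin":0}]' 8
cat > meas.py <<'E'
from h import *
import sys
p,d,c=snap('wrist',sys.argv[1]); C=cloud(d,c)
def fit(m,nm,mn=150):
    n,l,s,q=cv2.connectedComponentsWithStats(m.astype('uint8'))
    for i in range(1,n):
        if s[i,4]>mn:
            k=C[l==i]; (x,y),r=cv2.minEnclosingCircle(k[:,:2].astype(np.float32)); print(nm,s[i],k.mean(0).round(4),np.array([x,y,r]).round(4),np.linalg.svd(k-k.mean(0),full_matrices=False)[2][2].round(3))
near=np.hypot(C[...,0]-.5,C[...,1]+.17)
fit((abs(C[...,2]-.134)<.006)&(near<.05),'head')
fit((abs(C[...,2]-.07)<.005)&(near<.08),'block')
w=(p[...,0].astype(int)-p[...,2]>45)&(p[...,0]>110)&(abs(C[...,2]-.116)<.012)&(near<.15); fit(w,'wood')
E
python3 meas.py w15.png; python3 -c "
from h import *
rows([.5053,-.1766,.1],48)"
```

```text
time_s: 28.15
ee_pos: [0.5, -0.169, 0.1012]
eef_rot: [-1.571, 0.0, 0.834]
force: [-0.4, -0.3, 0.6]
grip_width: 0.0632
plane 5523 centre [ 0.0001 -0.0319  0.0047] n [-0.001 -1.     0.011] tilt(z/y) deg 0.6
plane 1049 centre [-0.001  -0.0164  0.0194] n [ 0.068 -0.052 -0.996] tilt(z/y) deg -87.0
time_s: 29.2
ee_pos: [0.5551, -0.2189, 0.2709]
eef_rot: [-1.57, 0.0, 0.834]
force: [0.2, 0.7, -0.3]
grip_width: 0.0635
head [ 291   85   58   62 2802] [ 0.5032 -0.1716  0.1331] [ 0.5038 -0.1718  0.0261] [-0.004  0.002  1.   ]
block [ 276   63   85   89 2856] [ 0.489  -0.1622  0.0692] [ 0.4979 -0.1698  0.0449] [ 0. -0.  1.]
wood [ 234  130   78   90 2217] [ 0.5139 -0.2433  0.1149] [ 0.5144 -0.2455  0.0495] [-0.034 -0.001  0.999]
t 29.25 pos [ 0.5551 -0.2189  0.271 ] yaw 47.77 -> x,y,z [-0.0021  0.1711  0.0652] spin -0.23 F [-0.  -0.1  0.4] w 0.0635
```

View pics/w15.png

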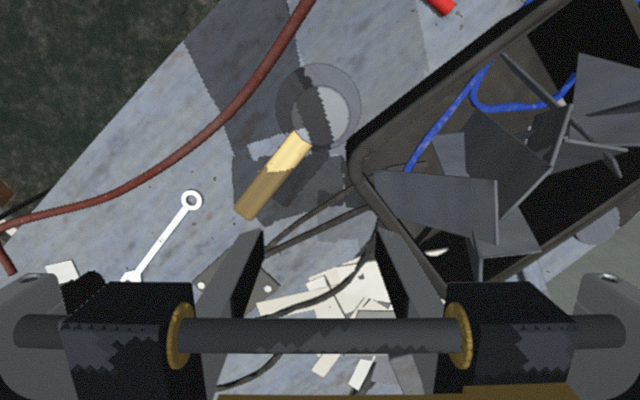

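```bash
python3 -m handwheel '[{"fingers":0.3,"x":0,"y":0,"z":0.03,"spin":0},{"fingers":0.3,"x":0,"y":0,"z":0.06,"spin":0},{"fingers":0.3,"x":0,"y":0.02,"z":0.0697,"spin":0},{"fingers":0.3,"x":0,"y":0.05,"z":0.0697,"spin":0},{"fingers":0.3,"x":0,"y":0.085,"z":0.0697,"spin":0},{"fingers":0.3,"x":0,"y":0.12,"z":0.0697,"spin":0},{"fingers":0.3,"x":0,"y":0.15,"z":0.0697,"spin":0},{"fingers":0.3,"x":0,"y":0.165,"z":0.0697,"spin":0},{"fingers":0.3,"x":0,"y":0.17,"z":0.0697,"spin":0},{"fingers":0.3,"x":0,"y":0.17,"z":0.0697,"spin":0}]' 8
python3 -m handwheel '[{"fingers":-0.3,"x":0,"y":0,"z":0,"spin":0},{"fingers":-0.3,"x":0,"y":0,"z":0,"spin":0},{"fingers":-0.3,"x":0,"y":0,"z":0,"spin":0},{"fingers":-0.3,"x":0,"y":0,"z":0,"spin":0},{"fingers":-0.3,"x":0,"y":-0.006,"z":0,"spin":0},{"fingers":-0.3,"x":-0.001,"y":-0.006,"z":0.003,"spin":0},{"fingers":-0.3,"x":-0.002,"y":-0.006,"z":0.005,"spin":0},{"fingers":-0.3,"x":-0.002,"y":-0.006,"z":0.005,"spin":0},{"fingers":-0.3,"x":-0.002,"y":-0.003,"z":0.005,"spin":0},{"fingers":-0.3,"x":-0.002,"y":0,"z":0.005,"spin":0}]' 40
python3 -c "
from h import *
rows([.499,-.17,.1],48); face()"
```

```text
time_s: 30.25
ee_pos: [0.5037, -0.1723, 0.1013]
eef_rot: [-1.57, 0.0, 0.834]
force: [-0.4, -0.3, 0.7]
grip_width: 0.061
time_s: 31.25
ee_pos: [0.4991, -0.1708, 0.1022]
eef_rot: [-1.571, -0.0, 0.834]
force: [-19.8, 7.5, 42.3]
grip_width: 0.0515
t 31.25 pos [ 0.4991 -0.1708  0.1022] yaw 47.76 -> x,y,z [0.0005 0.0022 0.0006] spin -0.24 F [-19.8   7.5  42.3] w 0.0515
plane 6761 centre [-0.0001 -0.031   0.0073] n [ 0.002 -1.     0.002] tilt(z/y) deg 0.1
plane 935 centre [ 0.0012 -0.016   0.0251] n [-0.065 -0.047 -0.997] tilt(z/y) deg -87.3
```

```bash
python3 -m handwheel '[{"fingers":-0.3,"x":0,"y":-0.001,"z":0,"spin":0},{"fingers":-0.3,"x":0,"y":-0.0015,"z":0,"spin":0},{"fingers":-0.3,"x":0,"y":-0.0015,"z":0,"spin":0},{"fingers":0.1,"x":0,"y":-0.0015,"z":0,"spin":0},{"fingers":0.2,"x":0,"y":-0.0015,"z":0,"spin":0},{"fingers":0.3,"x":0,"y":-0.0015,"z":0,"spin":0},{"fingers":0.3,"x":0,"y":-0.0015,"z":0,"spin":0},{"fingers":0.3,"x":0,"y":-0.01,"z":0,"spin":0},{"fingers":0.3,"x":0,"y":-0.04,"z":0,"spin":0},{"fingers":0.3,"x":0,"y":-0.08,"z":0,"spin":0}]' 20
python3 -m handwheel '[{"fingers":0.3,"x":0,"y":-0.03,"z":0,"spin":0},{"fingers":0.3,"x":0,"y":-0.06,"z":-0.01,"spin":0},{"fingers":0.3,"x":0,"y":-0.09,"z":-0.03,"spin":0},{"fingers":0.3,"x":0,"y":-0.09,"z":-0.055,"spin":0},{"fingers":0.3,"x":0,"y":-0.09,"z":-0.075,"spin":0},{"fingers":0.3,"x":0,"y":-0.09,"z":-0.075,"spin":0},{"fingers":0.3,"x":0,"y":-0.09,"z":-0.075,"spin":0},{"fingers":0.3,"x":0,"y":-0.09,"z":-0.075,"spin":0},{"fingers":0.3,"x":0,"y":-0.09,"z":-0.075,"spin":0},{"fingers":0.3,"x":0,"y":-0.09,"z":-0.075,"spin":0}]' 20
python3 meas.py w16.png
python3 - <<'E'
from h import *
p,d,c=snap('top','t2.png'); C=cloud(d,c); z=np.load('pics/top0.png.npz'); P0=z['p'].astype(int)
df=(abs(p.astype(int)-P0).max(2)>60); n,l,s,q=cv2.connectedComponentsWithStats(cv2.morphologyEx(df.astype('uint8'),cv2.MORPH_OPEN,np.ones((2,2))))
print(s[s[:,4]>15])
for nm,P,r,a,b in[('upr',(.4529,.272),.012,.055,.11),('rak',(.472,.362),.015,.06,.12),('post',(.386,.309),.012,.1,.12)]:
    m=(np.hypot(C[...,0]-P[0],C[...,1]-P[1])<r)&(C[...,2]>a)&(C[...,2]<b); k=C[m]; print(nm,len(k),k.mean(0).round(4))
E
```

```text
time_s: 32.3
ee_pos: [0.4983, -0.1704, 0.1816]
eef_rot: [-1.568, 0.001, 0.834]
force: [-0.2, -0.4, 1.5]
grip_width: 0.0614
time_s: 33.3
ee_pos: [0.5542, -0.2208, 0.2716]
eef_rot: [-1.571, -0.0, 0.834]
force: [0.5, -0.5, 0.0]
grip_width: 0.0613
head [ 290   78   59   61 2808] [ 0.4973 -0.17    0.1331] [ 0.4976 -0.1702  0.026 ] [-0.001  0.003  1.   ]
block [ 277   62   86   89 2739] [ 0.4958 -0.1631  0.0692] [ 0.4981 -0.1696  0.045 ] [ 0.001 -0.     1.   ]
wood [ 233  123   77   91 2250] [ 0.5082 -0.2418  0.1149] [ 0.5083 -0.2437  0.0494] [-0.032 -0.002  0.999]
[[     0      0    640    400 247072]
 [   361    170     46     20    406]
 [   363    187     33     22    383]
 [   388    189      8      5     29]
 [   354    203      5      9     29]
 [   361    204     14      6     31]
 [   373    209     19      9     87]
 [   355    212     17      9     85]
 [   225    221     13     17    171]
 [   348    220     40     16    312]
 [   361    227     35     22    294]
 [   342    228      4      9     30]
 [   210    235     12     14    111]
 [   331    235     13     14    103]
 [   234    243      5      8     19]
 [   197    249      7      5     27]
 [   225    249      7      7     29]
 [   315    251     53     30    430]
 [   332    251     50     29    519]
 [   220    261      8      7     35]
 [   122    283     98     69   1013]
 [   111    302     35     33    422]
 [   243    306    109     94   2727]
 [   135    317     14     32    160]
 [   295    343      4      8     18]
 [   153    359     11     10     35]
 [   219    365     11     35    257]
 [   271    365     18     17    157]
 [   164    372     38     28    159]
 [   238    374     47     26    680]]
upr 32 [0.4536 0.2717 0.0699]
rak 44 [0.4716 0.3601 0.0809]
post 32 [0.3849 0.3087 0.1096]
```

```bash
python3 -c "
from station import workorder
print(workorder.hand_in())"
```

```text
the job is handed in; nothing more can be done
None
```

I turned the table to its stop, drove both pins home, stood the mallet back on its block, and handed the job in at about 33 s. No verdict is given.

**Table:** I turned it by the handle post. A further push raised the force to about 38 N with no movement. The post measured the same place again after both pins were driven.

**Pins:** I struck the upright pin with the mallet held upright. Its head now measures about 70 mm high, which is home. For the leaning pin I tilted the mallet in the jaws by pressing its handle on the tub's rim. The mallet was 34.5–35° from vertical at the strike, and the pin's head came out within 1 mm of its home position along its axis.

**Mallet:** It stands upright, released, within about 1 mm of the block's centre, with its handle pointing nearly as before.

**What did not go cleanly:**
- **Un-tilting:** My first try, pushing the mallet's head against the cabinet front at about 14 N, mostly slid it in the jaws. Rolling it flat on the block worked.
- **Setting down:** I then re-gripped it to centre it. Setting it down pressed the block with about 42 N through the mallet, which I eased off before letting go.

**Other things:** Comparing top views from before and after showed no change at the tube, tin or spanner.

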